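# Bring the socket tray to the front of the tool-chest drawer

### The arm

A 6-joint arm with a two-finger parallel gripper is mounted at the origin on the work surface. World frame = base frame: x ahead of the robot, y to its left, z up, the work surface at z = 0. Lengths are in mm, angles in rad, forces in N, time in s.
With the tool pointing down it reaches from about 400 to 925 mm from the base axis. Payload 12.5 kg.
Tool frame: the origin (TCP) lies between the finger pads; the fingertips stand env.tip_extent ahead of it and the grasp point (between the pads) lies 11 mm behind it (env.tip_extent is the distance from the TCP to the fingertips, in mm); z points along the fingers, y is the line along which they close (so a half turn about z gives the same grasp; the last joint's range is limited). The gripper opens to 95 mm and grips with 3 to 60 N. Pads are 20 mm wide; open, the fingers measure 119 mm over their backs; the gripper's body (75 mm by 180 mm) begins 59 mm behind the grasp point.
Start: joints at [-1.328, 0.491, 1.559, -0, 1.092, -0.106], TCP at [213.63, -587.374, 222.661] pointing down, gripper open.
Joint ranges: [-3.1, 3.1], [-0.84, 2.19], [0.05, 2.79], [-1.13, 4.28], [0.06, 2.93], [-2.69, 2.69]. Speed limits (rad/s): [2.22, 2.22, 2.79, 3.14, 3.14, 3.14].

### API

Orientations are given as [roll, pitch, yaw] about the fixed x, y, z axes, in that order (R = Rz(yaw) Ry(pitch) Rx(roll)).
In Python, from cell import env gives the robot as it stands.
- The arm moves only by the tool carry_out, never from a script. Its argument "motion" is a list of rows, each a list of 5 numbers: the shift along the tool's x, y, z in mm, then the turn about the tool's z in degrees, then the closure, from 0 (fully open) to 1 (shut). A call has 1 to 12 rows; each row shifts and turns the commanded pose from where the row before left it, along the tool's axes as they then stand; what a row does not reach is not made up. A row lasts 1/10 s, in which the tool goes at most 50 mm and 8.59 degrees, less where a joint would pass 70% of its speed; a pose out of reach is approached as far as the arm can. A call with a gripper value outside its range is refused whole. The fingers move at their own pace and stop on an object; the grip force is fixed at half the most. Time passes only in rows, so rows that do not move let the fingers close. It gives the time, the measured TCP pose, the force, the opening and the grip force at its end, in the units of the state.
- env.state(): the state, without advancing time (a new reading comes with each control period).
- env.read_camera(name): name is "scene" or "top" or "wrist"; returns a dict with "color" (384x512x3 uint8, red, green, blue), "K" (3x3 intrinsics, pixels), "R" (3x3) and "t" (3): a world point X has camera coordinates R X + t; the wrist camera has in their place "hand_eye" (4x4, takes a point from camera to tool coordinates, whose origin is the TCP and whose axes are the flange's). Camera axes: x right, y down, z forward; pixel columns grow to the right and rows downward; lengths in mm; the calibration is good to about 2 mm. A picture is of the moment at which its call begins: read the wrist's pose just before it. There is no depth.
- env.job_done(): hands the job in; it is judged then, once.
The state is a dict: "t": time; "joints": joint angles; "qvel": joint speeds; "tau": joint torques, N m; "eef_pos": TCP position; "tcp_rot": TCP orientation; "ft_force": force on the tool from outside, world axes, zero at the start; "moment": the same for the moment, N m; "opening": opening from 0.0 (shut) to 1.0 (fully open); "grip_force": force on a finger pad.
Only numpy, scipy, OpenCV 4.12 (cv2) and the standard library are available. Lean on these libraries where they do the work, as an engineer would, in place of code of your own. Each camera call takes 0.05 s, during which the arm holds its last target. There are 200 camera calls.

### The job

Pull the top drawer of the tool chest all the way open. Then slide the tray with the upright sockets forward along its lane, out from under the chest's top, until it rests against the drawer's front; slide it on the drawer floor, do not lift or tip it. Leave the drawer open, the spanner tray at the back of its own lane, and the things on the bench and the chest undisturbed.

Things in the scene. Friction and masses are not known exactly. Their poses are not given: they have to be found in the camera images.
- chest: black steel benchtop tool chest, fixed, 340 deep x 270 wide x 200 mm high, three drawers one above the other (the lower two are locked shut). Origin: centre of its underside; x points from its front to its back, y across, z up: the drawers open towards its -x, roughly towards the robot's right. Things stand on its top, none within 75 mm of the front edge
- drawer (a joint): opening of the top drawer in m: 0 shut, 0.2 fully open (end stop); it may start up to 0.02 ajar. It slides along the chest's -x, stays where it is left, needs about 3 N plus 8 N per m/s to move
- drawer_handle (a point): centre of the top drawer's handle: a level round bar 12 mm thick, 132 mm long across the chest, 158 mm above the bench, 42 mm below the chest's top. It stands 47 mm (to its middle) out from the drawer's face on two posts 104 mm apart: a 41 mm free gap behind it, open from above. Axes as the chest's
- drawer_front (a point): foot of the inner face of the top drawer's front wall, mid-width, on the drawer floor (119 mm above the bench). Axes as the chest's, x to the drawer's back. Inside length 298 mm; sides 44, front 68 mm above the floor; front 20 mm thick; a middle divider 6 wide, 30 high makes two lanes 113 mm wide. The chest's top clears the floor by 71 mm
- socket_tray: the tray to bring forward: flat grey tray with six upright round steel sockets, up to 48 mm high above the tray's underside, in two rows on its rear half. Base 160 x 90 x 6 mm, 0.5 to 0.9 kg, with an upright pull plate across its front end. Origin: centre of the underside; x points to its rear end, y across, z up. It lies loose in either of the drawer's two lanes, towards the drawer's back
- socket_tray_plate (a point): middle of the upper edge of this tray's pull plate: the plate is 8 mm thick front to back, 60 mm wide, rises to 56 mm above the tray's underside, and its middle is 12 mm behind the tray's front edge. Behind it 45 mm of the tray is bare (room for fingers)
- socket_tray_front (a point): middle of this tray's front lower edge, 80 mm ahead of the tray's origin
- spanner_tray: the other tray, same shape, with three flat steel spanners lying on it (no upright parts but the pull plate); it stays at the back. Base 160 x 90 x 6 mm, 0.5 to 0.9 kg, with an upright pull plate across its front end. Origin: centre of the underside; x points to its rear end, y across, z up. It lies loose in either of the drawer's two lanes, towards the drawer's back
- spanner_tray_plate (a point): middle of the upper edge of this tray's pull plate: the plate is 8 mm thick front to back, 60 mm wide, rises to 56 mm above the tray's underside, and its middle is 12 mm behind the tray's front edge. Behind it 45 mm of the tray is bare (room for fingers)
- spanner_tray_front (a point): middle of this tray's front lower edge, 80 mm ahead of the tray's origin
- battery: bystander, leave alone: black power-tool battery pack 75 x 110 x 63 mm on the chest's top
- jar: bystander, leave alone: small jar, 54 mm across, 75 mm high, on the chest's top
- driver: bystander, leave alone: impact driver lying on its side on the chest's top, about 56 mm high
- can: bystander, leave alone: upright spray can with a red body, 66 mm across, 190 mm high, on the bench
- hammer: bystander, leave alone: hammer lying on the bench
- spanner: bystander, leave alone: 200 mm spanner lying on the bench
- hub: bystander, leave alone: steel brake disc lying on the bench, 240 mm across, 48 mm high

How it is judged (in metres and radians):
On the way, in this order (a step that is already met when the one before it is completed fails the run):
1. the top drawer is pulled fully open, the socket tray still back in its lane (value of joint drawer above 0.19 m and x of socket_tray_front in the frame of drawer_front above 0.04 m), for 0.2 s.
2. the socket tray is slid up to the drawer's front (value of joint drawer above 0.19 m and x of socket_tray_front in the frame of drawer_front below 0.01 m), for 0.2 s.
At the end, for the whole second after the job is handed in: the drawer is open by more than 190 of its 200 mm; the socket tray's front edge is within 10 mm of the drawer's front wall; both trays lie flat on the drawer floor (within 8 mm and 0.1 rad) and at rest; the spanner tray's front edge is still more than 50 mm from the drawer's front wall (all of step 2 and z of each of socket_tray, spanner_tray in the frame of drawer_front below 0.008 m and angle between each of socket_tray, spanner_tray's own z axis and vertical below 0.1 rad and x of spanner_tray_front in the frame of drawer_front above 0.05 m and linear speed of each of socket_tray, spanner_tray below 0.01 m/s); the robot touches nothing.
It fails at once if the socket tray is lifted off the drawer floor by more than 15 mm or tipped by more than 0.25 rad (z of socket_tray in the frame of drawer_front above 0.015 m or angle between socket_tray's own z axis and vertical above 0.25 rad).
It fails at once if the spanner tray is lifted by more than 15 mm or tipped by more than 0.25 rad (z of spanner_tray in the frame of drawer_front above 0.015 m or angle between spanner_tray's own z axis and vertical above 0.25 rad).
It fails at once if a thing on the bench or the chest is shifted by more than 40 mm (distance of any of battery, jar, driver, can, hammer, spanner, hub from where it was at the start of the episode above 0.04 m).
It also fails if it takes over 51 s, if anything falls off the work surface, if the arm or the gripper's body presses on something with over 40 N, if the wrist force passes 120 N, or if a joint passes its speed limit or range.

## Working session

There is one attempt and no reset: what is moved stays moved. The work goes in short steps, Python scripts to look and compute and a tool call to move; the robot and the scene stay as the last step left them, time stands still between calls to the robot, and variables do not carry over. Pictures are saved under pics/ and viewed, at most 10 in all, crops included, and the job is handed in when it is done.

Besides the shell and the picture viewer there is one more tool, called after ">>>" by a JSON object that holds its "method" and its "body". carry_out: Moves the arm, as the interface text tells. Its arguments: {"type":"object","properties":{"motion":{"type":"array"}},"required":["motion"]}

```bash
mkdir -p pics
python3 - <<'E'
from cell import env
import cv2,numpy as np
print(env.tip_extent,env.state())
ims=[]
for n in("scene","top"):
    c=env.read_camera(n);cv2.imwrite(f"pics/{n}0.png",c["color"][:,:,::-1]);np.savez(f"{n}.npz",K=c["K"],R=c["R"],t=c["t"])
    print(n,c["K"],c["R"],c["t"])
    cv2.imwrite(f"pics/{n}0b.png",cv2.resize(c["color"][:,:,::-1],(800,600),interpolation=cv2.INTER_CUBIC))
E
```

```text
8.0 {'t': 0.0, 'joints': array([-1.32762772e+00,  4.91561065e-01,  1.55945651e+00,  1.13948291e-05,
        1.09165874e+00, -1.05599969e-01]), 'qvel': array([ 0.00088584, -0.00051694, -0.00030851, -0.00035137,  0.00206631,
       -0.00074089]), 'tau': array([ 1.90132843e-03, -6.12634563e+01, -2.58178407e+01,  6.92537846e-02,
        4.83192690e-02, -1.21716175e-04]), 'eef_pos': array([ 213.55680338, -587.14070358,  222.0583671 ]), 'tcp_rot': array([-3.14051610e+00, -1.24271528e-04,  3.48763246e-01]), 'ft_force': array([ 0.15195562, -0.71116188, -0.34019635]), 'moment': array([-0.01467031,  0.02658295, -0.01003299]), 'grip_force': 0.0, 'opening': 0.9970105416036069}
scene [[364.20533867   0.         261.09549349]
 [  0.         364.20533867 193.69958065]
 [  0.           0.           1.        ]] [[-0.38739111  0.92191418 -0.00154391]
 [ 0.68005113  0.28462801 -0.67566068]
 [-0.62246172 -0.26279488 -0.73721114]] [ 165.99547135 -285.88445219 1738.3584762 ]
top [[441.12340474   0.         258.39950552]
 [  0.         441.12340474 196.37103829]
 [  0.           0.           1.        ]] [[ 2.24313432e-02 -9.99742346e-01  3.47513445e-03]
 [-9.87398043e-01 -2.26987888e-02 -1.56620142e-01]
 [ 1.56658670e-01  8.18591995e-05 -9.87652801e-01]] [  17.46160663  550.30380135 1353.62063258]
```

View pics/scene0b.png

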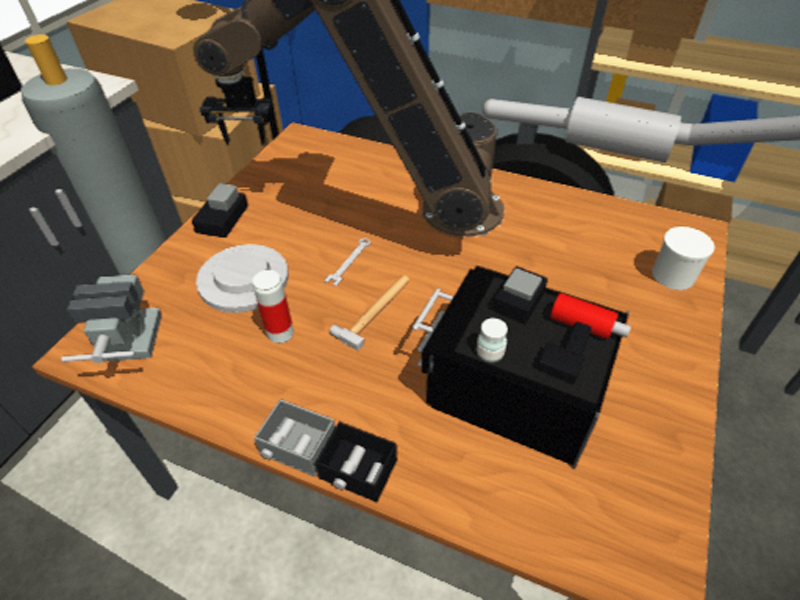

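View pics/top0b.png

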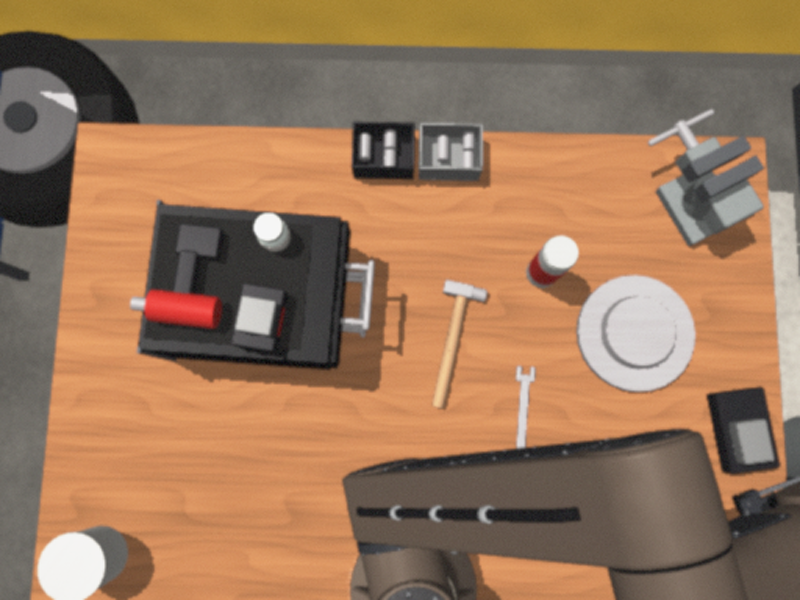

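The scene view shows the chest at (525,365) with its handle bar from about (437,292) to (415,328). In the top view (800 px scale) the bar runs from about (371,262) to (366,333). I'll refine the bar ends in zoomed crops.

Run:
```python
import cv2,numpy as np
a=cv2.imread("pics/top0.png")[155:225,205:255]; b=cv2.imread("pics/scene0.png")[175:245,255:305]
f=lambda i:cv2.resize(i,(400,560),interpolation=cv2.INTER_NEAREST)
cv2.imwrite("pics/c1.png",np.hstack([f(a),f(b)]))
```

```text
(no output)
```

View pics/c1.png

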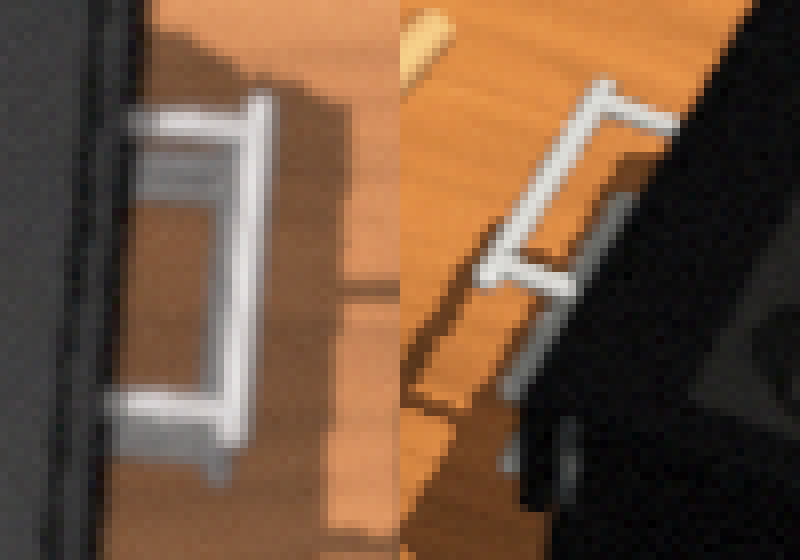

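The crop shows bar ends at about (263,92) and (232,446) in the top view (left), and (485,284) and (605,82) in the scene view (right). I'll triangulate these.

```bash
cat > h.py <<'E'
import numpy as np,cv2
def P(n):
    c=np.load(n+".npz");return c["K"]@np.hstack([c["R"],c["t"].reshape(3,1)])
def tri(Pa,a,Pb,b):
    X=cv2.triangulatePoints(Pa,Pb,np.array(a,float).reshape(2,1),np.array(b,float).reshape(2,1)).ravel();X=X[:3]/X[3]
    e=[np.linalg.norm((p@np.r_[X,1])[:2]/(p@np.r_[X,1])[2]-q) for p,q in((Pa,a),(Pb,b))]
    return X,e
def plane(Pm,u,z):
    A=np.c_[Pm[:,:2],-np.r_[u,1.]];return np.linalg.solve(A,-(Pm[:,2]*z+Pm[:,3]))[:2]
E
python3 - <<'E'
from h import *
T,S=P("top"),P("scene")
ct=lambda x,y:(205+x/8-.5,155+y/8-.5)
cs=lambda x,y:(255+(x-400)/8-.5,175+y/8-.5)
for a,b in(((263,92),(485,284)),((232,446),(605,82))):
    a=ct(*a);b=cs(*b)
    X,e=tri(T,a,S,b);print(X,e,plane(T,a,158),plane(S,b,158))
E
```

```text
[619.67967705  94.13482577 160.18241333] [np.float64(0.21217519685298772), np.float64(0.2747283732753573)] [620.39395374  93.66143777] [617.69517686  94.3190802 ]
[489.50468059 100.2070293  158.65213183] [np.float64(0.25559941747208725), np.float64(0.30563941978407694)] [489.34220897 100.93858599] [489.27567662  98.98932647]
```

The triangulated bar is 130 mm long at z≈159, which matches the text. Next I'll check the chest corners, the can, and the shifts in tool axes.

Run:
```python
from h import *
T,S=P("top"),P("scene")
k=.64
for n,(x,y),z in(("BL",(160,203),200),("BR",(140,350),200),("FL",(347,220),200),("FR",(336,365),200),("can",(561,252),190),("hammerhead",(466,291),20),("jar",(268,228),75+200)):
    print(n,plane(T,(x*k-.2,y*k-.2),z))
yaw=.3488;d=np.array([554.6,97.2])-[213.6,-587.1]
print("tool shift at start yaw:",d@[np.cos(yaw),np.sin(yaw)],d@[np.sin(yaw),-np.cos(yaw)])
```

```text
BL [708.39894244 482.84718515]
BR [437.05529787 497.24671106]
FL [684.18309762 138.12354545]
FR [418.34014657 148.21162315]
can [ 635.60791551 -255.83572483]
hammerhead [590.22514201 -97.4275824 ]
jar [645.16198357 266.50801477]
tool shift at start yaw: 554.3396037809867 -526.5501815401251
```

>>> {"method": "carry_out", "body": {"motion": [[0, 0, -30, 7.6, 0.5], [0, 0, -30, 7.6, 0.5], [0, 0, -20, 7.6, 0.5], [20, -40, 0, 0, 0.5], [20, -40, 0, 0, 0.5], [20, -40, 0, 0, 0.5], [20, -40, 0, 0, 0.5], [20, -40, 0, 0, 0.5], [20, -40, 0, 0, 0.5], [20, -40, 0, 0, 0.5], [20, -40, 0, 0, 0.5], [20, -40, 0, 0, 0.5]]}}

```text
t: 1.3
eef_pos: [411.5, -234.9, 302.6]
tcp_rot: [3.142, 0.0, -0.049]
ft_force: [-0.2, -1.1, 0.0]
opening: 0.505
grip_force: 0.0
```

>>> {"method": "carry_out", "body": {"motion": [[17, -40, 0, 0, 0.5], [17, -40, 0, 0, 0.5], [17, -40, 0, 0, 0.5], [17, -40, 0, 0, 0.5], [17, -40, 0, 0, 0.5], [17, -40, 0, 0, 0.5], [17, -40, 0, 0, 0.5], [0, -30, 0, 0, 0.5], [0, 0, 0, 0, 0.5], [0, 0, 0, 0, 0.5]]}}

```text
t: 2.3
eef_pos: [545.0, 67.5, 302.3]
tcp_rot: [3.141, 0.001, -0.048]
ft_force: [-1.4, -1.2, -0.0]
opening: 0.503
grip_force: 0.0
```

>>> {"method": "carry_out", "body": {"motion": [[8, -30, 0, 0, 0.5], [0, 0, 20, 0, 0.5], [0, 0, 0, 0, 0.5]]}}

```text
t: 2.6
eef_pos: [553.8, 95.9, 280.7]
tcp_rot: [3.141, 0.004, -0.05]
ft_force: [-0.0, 0.2, 0.4]
opening: 0.501
grip_force: 0.0
```

```bash
cat >> h.py <<'E'
from scipy.spatial.transform import Rotation as Ro
def wrist(env,name):
    s=env.state();c=env.read_camera("wrist");W=np.eye(4);W[:3,:3]=Ro.from_euler("xyz",s["tcp_rot"]).as_matrix();W[:3,3]=s["eef_pos"]
    M=np.linalg.inv(W@c["hand_eye"]);np.save(name+".npy",c["K"]@M[:3]);cv2.imwrite(f"pics/{name}.png",cv2.resize(c["color"][:,:,::-1],(800,600)))
    return c["K"]@M[:3],s
E
python3 - <<'E'
from h import *
from cell import env
Pw,s=wrist(env,"w1");print(s["eef_pos"],s["tcp_rot"],Pw)
p=Pw@[619.7,94.1,159.4,1];print(p[:2]/p[2]/.64);p=Pw@[489.5,100.2,159.4,1];print(p[:2]/p[2]/.64)
E
```

```text
[553.81604816  95.91185886 280.72194257] [ 3.14095793  0.0035547  -0.04962571] [[-7.70003406e+01 -2.71694372e+02 -2.49249370e+02  1.83487294e+05]
 [-3.12956784e+02  1.57185225e+01 -1.17120211e+02  2.45387497e+05]
 [-2.45217663e-01  1.15235476e-02 -9.69399559e-01  5.81027330e+02]]
[399.50465576 194.20608436]
[400.45375179 381.45583831]
```

View pics/w1.png

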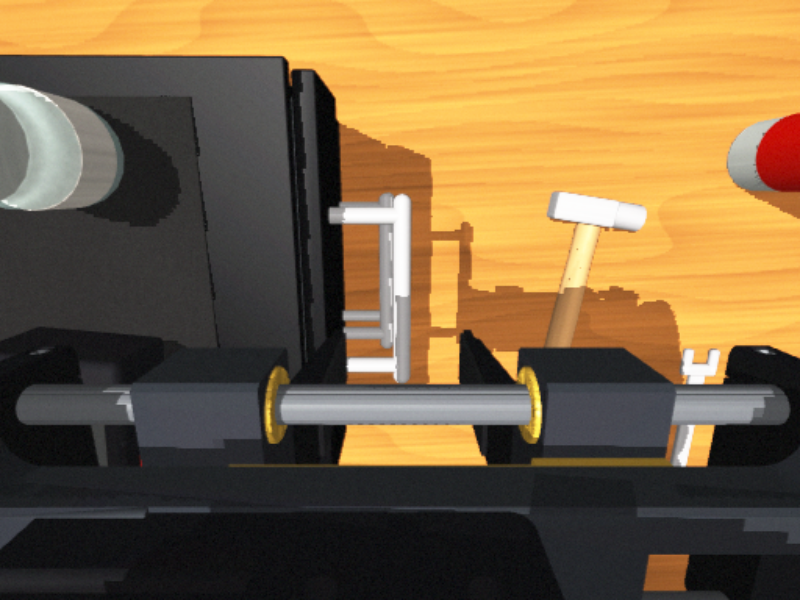

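The wrist view shows the bar from (402,195) to (402,383), within 2 px of the prediction, and both fingers straddle it. I'll descend and grip.

>>> {"method": "carry_out", "body": {"motion": [[0, -1, 25, 0, 0.5], [0, 0, 25, 0, 0.5], [0, 0, 25, 0, 0.5], [0, 0, 25, 0, 0.5], [0, 0, 16, 0, 0.5], [0, 0, 16, 0, 0.5], [0, 0, 0, 0, 0.5], [0, 0, 0, 0, 1], [0, 0, 0, 0, 1], [0, 0, 0, 0, 1], [0, 0, 0, 0, 1], [0, 0, 0, 0, 1]]}}

```text
t: 3.85
eef_pos: [554.8, 97.5, 151.0]
tcp_rot: [3.141, -0.001, -0.049]
ft_force: [-0.1, -5.4, 2.3]
opening: 0.136
grip_force: 2.1
```

>>> {"method": "carry_out", "body": {"motion": [[0, 0, 0, 0, 1], [0, 0, 0, 0, 1], [0, 5, 0, 0, 1], [0, 12, 0, 0, 1], [0, 18, 0, 0, 1], [0, 20, 0, 0, 1], [0, 20, 0, 0, 1], [0, 20, 0, 0, 1], [0, 20, 0, 0, 1], [0, 20, 0, 0, 1], [0, 20, 0, 0, 1], [0, 15, 0, 0, 1]]}}

```text
t: 5.05
eef_pos: [545.9, -72.9, 150.9]
tcp_rot: [-3.141, 0.001, -0.05]
ft_force: [-2.0, 4.3, 6.5]
opening: 0.12
grip_force: 30.0
```

>>> {"method": "carry_out", "body": {"motion": [[0, 8, 0, 0, 1], [0, 6, 0, 0, 1], [0, 4, 0, 0, 1], [0, 2, 0, 0, 1], [0, 0, 0, 0, 1]]}}

```text
t: 5.55
eef_pos: [544.9, -90.5, 150.9]
tcp_rot: [-3.139, 0.001, -0.05]
ft_force: [-2.2, 13.9, 8.9]
opening: 0.12
grip_force: 30.0
```

>>> {"method": "carry_out", "body": {"motion": [[0, 2, 0, 0, 1], [0, 2, 0, 0, 1], [0, 2, 0, 0, 1], [0, 2, 0, 0, 1], [0, 0, 0, 0, 1]]}}

```text
t: 6.05
eef_pos: [544.7, -92.3, 150.7]
tcp_rot: [-3.129, 0.002, -0.051]
ft_force: [6.5, 59.9, 11.3]
opening: 0.149
grip_force: 30.0
```

>>> {"method": "carry_out", "body": {"motion": [[0, -4, 0, 0, 0.8], [0, -2, 0, 0, 0.6], [0, 0, 0, 0, 0.5], [0, 0, 0, 0, 0.5], [0, 0, -20, 0, 0.5], [0, 0, -30, 0, 0.5], [0, 0, -40, 0, 0.5], [0, 0, -40, 0, 0.5], [0, 0, -20, 0, 0.5], [-20, -20, 0, 0, 0.5], [-20, -20, 0, 0, 0.5], [0, 0, 0, 0, 0.5]]}}

```text
t: 7.25
eef_pos: [505.5, -51.1, 301.0]
tcp_rot: [-3.142, 0.0, -0.049]
ft_force: [0.6, 0.4, -0.4]
opening: 0.498
grip_force: 0.0
```

Run:
```python
from h import *
from cell import env
Pw,s=wrist(env,"w2");print(s["eef_pos"],s["tcp_rot"])
c=env.read_camera("top")["color"][:,:,::-1];cv2.imwrite("pics/top2.png",c)
cv2.imwrite("pics/top2c.png",cv2.resize(c[110:260,180:340],(800,600*800//640),interpolation=cv2.INTER_CUBIC)[:600])
c=env.read_camera("scene")["color"][:,:,::-1];cv2.imwrite("pics/scene2.png",c)
```

```text
[505.53764178 -51.09601673 300.98606218] [-3.14150942e+00  1.76132676e-04 -4.86290412e-02]
```

View pics/w2.png

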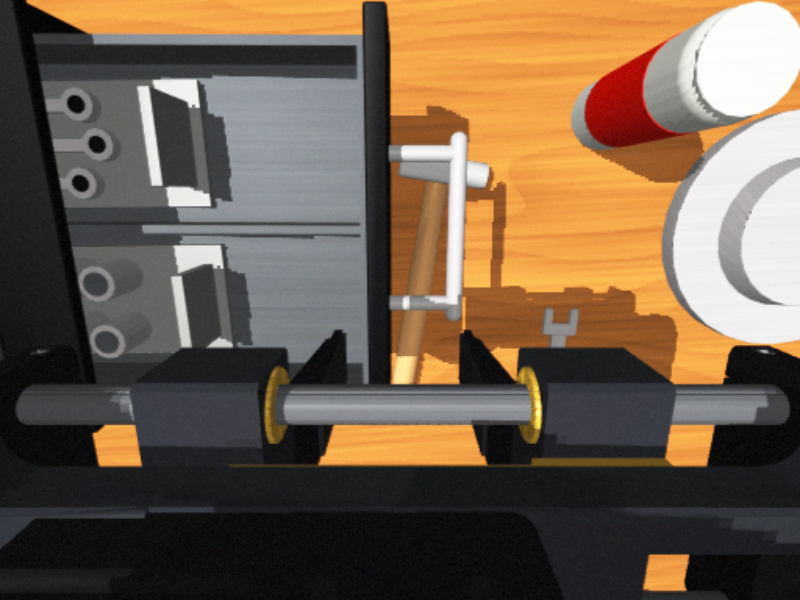

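The drawer is open. The spanner tray is in the far lane, with its plate top near (148,135). The socket tray is in the near lane: its plate runs about (172–222, 262–350) and two sockets are at (98,283) and (108,341). The gripper hides part of that plate, so I'll shift closer to the robot and look again.

>>> {"method": "carry_out", "body": {"motion": [[-30, -20, 0, 0, 0], [-30, -30, 0, 0, 0], [0, 0, 0, 0, 0], [0, 0, 0, 0, 0]]}}

```text
t: 7.8
eef_pos: [450.4, 0.5, 300.8]
tcp_rot: [3.141, -0.001, -0.049]
ft_force: [-0.4, -0.9, 0.3]
opening: 0.779
grip_force: 0.0
```

Run:
```python
from h import *
from cell import env
Pw,s=wrist(env,"w3");print(s["eef_pos"],s["tcp_rot"])
a=cv2.imread("pics/w2.png")[230:370,60:260];b=cv2.imread("pics/w3.png")
cv2.imwrite("pics/w23.png",b)
```

```text
[450.35833483   0.46838391 300.84058156] [ 3.14126335e+00 -8.77528686e-04 -4.87911996e-02]
```

View pics/w3.png

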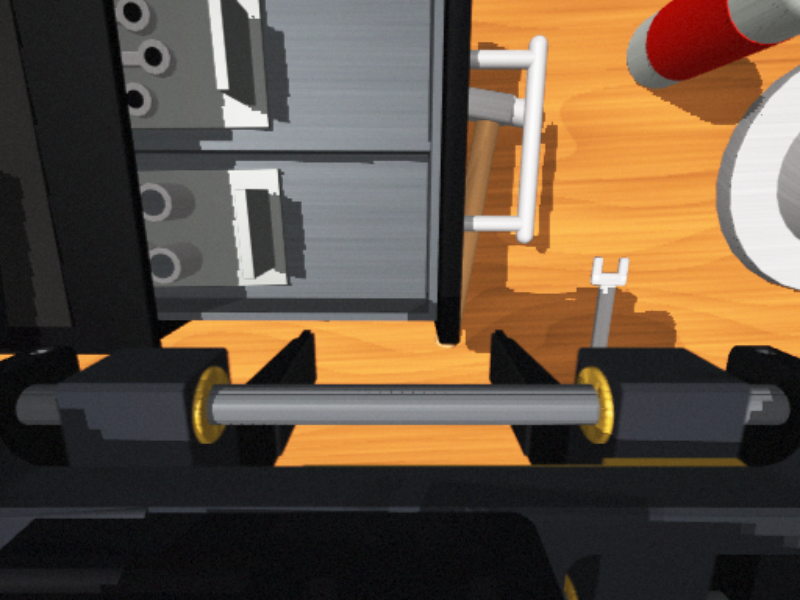

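The near-lane tray is now fully in view. Its plate covers about (230–290, 168–287), with two sockets at (155,202) and (165,264). I'll zoom in on the plate in both views.

Run:
```python
import cv2,numpy as np
a=cv2.imread("pics/w2.png")[235:360,150:250];b=cv2.imread("pics/w3.png")[160:310,215:315]
f=lambda i:cv2.resize(i,None,fx=4,fy=4,interpolation=cv2.INTER_CUBIC)
o=np.zeros((600,800,3),np.uint8);o[:500,:400]=f(a);o[:600,400:]=f(b)
cv2.imwrite("pics/c2.png",o)
```

```text
(no output)
```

View pics/c2.png

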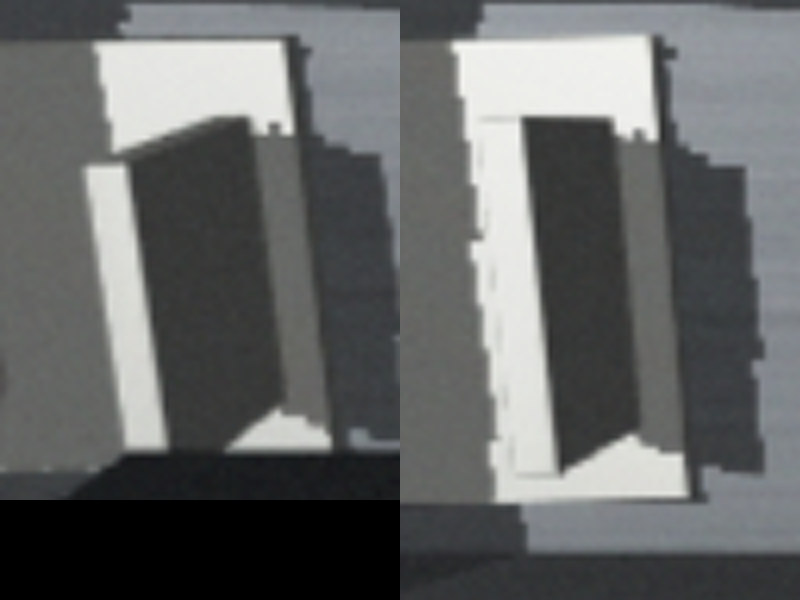

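The crop shows the plate's top strip. In w3 (right) its corners are (480,118), (522,118), (517,473) and (558,473); in w2 (left) the far ones are (84,165) and (131,165). The tray base front corners are (655,37) and (690,497) in w3, and (288,37) in w2.

Run:
```python
from h import *
A,B=np.load("w2.npy"),np.load("w3.npy")
fa=lambda x,y:((150+x/4+.5)*.64-.5,(235+y/4+.5)*.64-.5)
fb=lambda x,y:((215+(x-400)/4+.5)*.64-.5,(160+y/4+.5)*.64-.5)
for n,a,b in(("top far rear",(84,165),(480,118)),("top far front",(131,165),(522,118)),("base far front",(288,37),(655,37))):
    print(n,*tri(A,fa(*a),B,fb(*b)))
for b in((480,118),(522,118),(517,473),(558,473)):print("top z175",plane(B,fb(*b),175))
for b in((655,37),(690,497)):print("base z125",plane(B,fb(*b),125))
g=lambda x,y:(x*.64-.2,y*.64-.2)
for n,p,z in(("drawer front foot",(428,160),119),("foot",(430,300),119),("divider top",(290,152),149),("near side top",(300,322),163),("chest front edge",(115,0),200),("chest",(158,345),200),("front wall inner top",(443,100),187),("front outer top",(467,250),187)):print(n,plane(B,g(*p),z))
```

```text
top far rear [525.33019123 105.4291807  175.93841886] [np.float64(0.19776015313183146), np.float64(0.20786230234377426)]
top far front [524.75764494  99.27786273 173.10915264] [np.float64(0.25501351232175634), np.float64(0.2675989073992814)]
base far front [539.78983143  90.41474996 121.81927532] [np.float64(0.22066367235598244), np.float64(0.2302891183934684)]
top z175 [525.22217266 105.63066147]
top z175 [524.88306333  98.81132924]
top z175 [466.44380759 107.75811907]
top z175 [466.09511778 100.7633043 ]
base z125 [539.42747591  89.34777533]
base z125 [450.73504398  92.87738619]
drawer front foot [540.90447449 -23.76643816]
foot [430.43846641 -21.51371977]
divider top [549.04251183  73.6471209 ]
near side top [429.89841701  76.23880662]
chest front edge [626.23628149 146.54876426]
chest [429.91739333 160.16107412]
front wall inner top [570.12498621 -29.7574003 ]
front outer top [479.94924875 -42.80414304]
```

Run:
```python
from cell import env
print(env.state()["joints"].round(3))
```

```text
[-0.146  0.156  1.849 -0.     1.136  1.474]
```

>>> {"method": "carry_out", "body": {"motion": [[0, 0, 0, -8.2, 1], [0, 0, 0, -8.2, 1], [0, 0, 0, -8.2, 1], [0, 0, 0, -8.2, 1], [0, 0, 0, -8.2, 1], [0, 0, 0, -8.2, 1], [0, 0, 0, -8.2, 1], [0, 0, 0, -8.2, 1], [0, 0, 0, -8.2, 1], [0, 0, 0, -8.2, 1], [0, 0, 0, -8, 1], [0, 0, 0, 0, 1]]}}

```text
t: 9.05
eef_pos: [450.7, -0.2, 300.3]
tcp_rot: [-3.141, 0.0, 1.523]
ft_force: [0.2, -0.3, -0.4]
opening: 0.01
grip_force: 0.0
```

>>> {"method": "carry_out", "body": {"motion": [[30, 10, 0, 0, 1], [30, 10, 0, 0, 1], [30, 10, 0, 0, 1], [25, 10, 0, 0, 1], [10, 0, 0, 0, 1], [0, 0, 0, 0, 1], [0, 0, 0, 0, 1]]}}

```text
t: 9.75
eef_pos: [495.8, 122.9, 300.4]
tcp_rot: [-3.141, 0.0, 1.52]
ft_force: [0.2, 0.0, -0.2]
opening: 0.003
grip_force: 0.0
```

>>> {"method": "carry_out", "body": {"motion": [[2, 1, 30, 0, 1], [0, 0, 30, 0, 1], [0, 0, 20, 0, 1], [0, 0, 10, 0, 1], [0, 0, 10, 0, 1], [0, 0, 0, 0, 1]]}}

```text
t: 10.35
eef_pos: [496.9, 125.1, 200.2]
tcp_rot: [-3.141, 0.0, 1.521]
ft_force: [-0.4, 0.9, -0.2]
opening: 0.008
grip_force: 0.0
```

>>> {"method": "carry_out", "body": {"motion": [[0, 0, 15, 0, 1], [0, 0, 15, 0, 1], [0, 0, 12, 0, 1], [0, 0, 10, 0, 1], [0, 0, 0, 0, 1]]}}

```text
t: 10.85
eef_pos: [496.7, 125.5, 147.8]
tcp_rot: [-3.14, 0.0, 1.522]
ft_force: [-1.0, 0.1, -0.3]
opening: 0.002
grip_force: 0.0
```

>>> {"method": "carry_out", "body": {"motion": [[-5, 0, 0, 0, 1], [-5, 0, 0, 0, 1], [-8, 0, 0, 0, 1], [-10, 0, 0, 0, 1], [-10, 0, 0, 0, 1], [-10, 0, 0, 0, 1], [-10, 0, 0, 0, 1], [-10, 0, 0, 0, 1], [-10, 0, 0, 0, 1], [-10, 0, 0, 0, 1], [-10, 0, 0, 0, 1], [-5, 0, 0, 0, 1]]}}

```text
t: 12.05
eef_pos: [492.0, 21.8, 149.0]
tcp_rot: [3.141, -0.0, 1.521]
ft_force: [0.0, 6.3, 1.6]
opening: 0.003
grip_force: 3.1
```

>>> {"method": "carry_out", "body": {"motion": [[-4, 0, 0, 0, 1], [-3, 0, 0, 0, 1], [-3, 0, 0, 0, 1], [-2, 0, 0, 0, 1], [0, 0, 0, 0, 1]]}}

```text
t: 12.55
eef_pos: [491.4, 10.3, 149.0]
tcp_rot: [3.141, 0.0, 1.521]
ft_force: [-0.2, 3.4, 2.6]
opening: 0.006
grip_force: 1.2
```

>>> {"method": "carry_out", "body": {"motion": [[-2, 0, 0, 0, 1], [-2, 0, 0, 0, 1], [-2, 0, 0, 0, 1], [-2, 0, 0, 0, 1], [-2, 0, 0, 0, 1], [0, 0, 0, 0, 1]]}}

```text
t: 13.15
eef_pos: [491.2, 4.6, 150.1]
tcp_rot: [3.14, -0.007, 1.519]
ft_force: [1.4, 43.8, 16.7]
opening: 0.004
grip_force: 22.5
```

>>> {"method": "carry_out", "body": {"motion": [[4, 0, 0, 0, 1], [4, 0, 0, 0, 1], [5, 0, 0, 0, 1], [0, 0, -15, 0, 1], [0, 0, -30, 0, 1], [0, 0, -40, 0, 1], [0, 0, -40, 0, 1], [0, 0, -30, 0, 1], [0, -30, 0, 0, 1], [0, -30, 0, 0, 1], [0, 0, 0, 0, 1]]}}

```text
t: 14.25
eef_pos: [428.9, 16.5, 304.0]
tcp_rot: [-3.142, 0.001, 1.521]
ft_force: [-0.2, 0.2, -0.4]
opening: -0.001
grip_force: 0.0
```

Run:
```python
from h import *
from cell import env
s=env.state();print(s["eef_pos"],s["ft_force"])
c=env.read_camera("top")["color"][:,:,::-1];d=env.read_camera("scene")["color"][:,:,::-1]
f=lambda i:cv2.resize(i,(400,600),interpolation=cv2.INTER_CUBIC)
cv2.imwrite("pics/fin.png",np.hstack([f(c[110:260,190:290]),f(d[150:300,225:325])]))
for x in [0]:
    P0=P("top");q=P0@[544.7,-97,158,1];print(q[:2]/q[2])
```

```text
[428.94054155  16.54974176 304.04790997] [-0.20134407  0.23751541 -0.44373002]
[302.13859197 192.90636864]
```

View pics/fin.png

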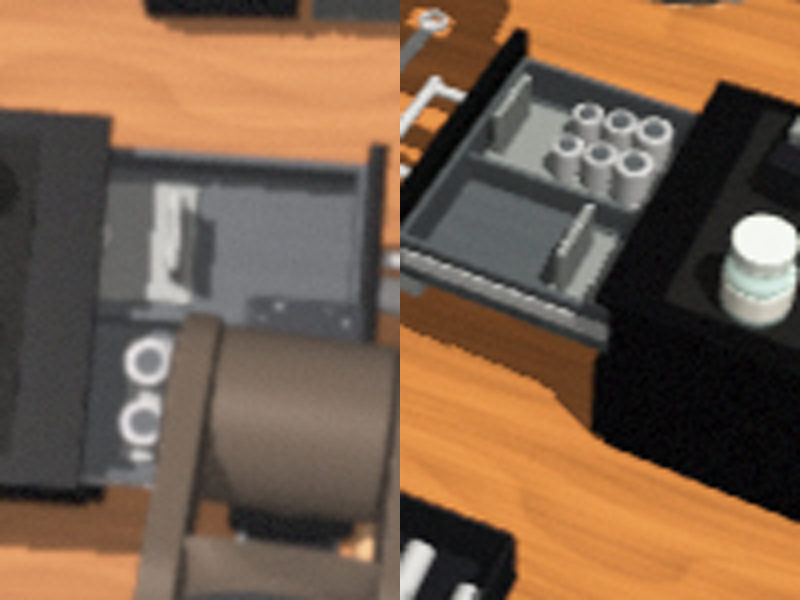

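The scene crop shows the socket tray flat against the drawer's front (plate at about (510,115)). The drawer is open, and the spanner tray is at the back of its own lane (plate at about (575,245)). I'm handing in.

```bash
python3 -c "
from cell import env
print(env.job_done())"
```

```text
the job is handed in; nothing more can be done
None
```

The drawer is pulled to its end stop and the socket tray slid against its front, with the spanner tray still at the back of its lane; I handed the job in at about 14 s, and no verdict was returned.

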